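# Back a ratchet reel winder off to its loading position

### The job

Turn the reel of the bench winder back to its loading position: flip the ratchet pawl up and right over onto its rest pin, turn the toothed wheel backward by its handle until the handle comes to the index post, then put the pawl back into the teeth. Finish with the pawl fully down in the tooth gap that puts the handle at the index post, and the wheel turned back snug against it so that the pawl holds it. Leave the rover, multimeter, parts case and screwdriver where they are.

Things in the scene. Friction and masses are not known exactly. Their poses are not given: they have to be found in the camera images.
- winder: Fixed bench winder: aluminium board 200 x 260 mm rising away from the robot at 35 deg from level. Origin on the table, z up, x level towards the board's high side, y left. Board frame: X up-slope = (cos35, 0, sin35), Y = y, Z out of the face = (-sin35, 0, cos35); face Z = 0 and the reel axis meet at (0, 0, 65 mm). A rest pin (10 mm thick, 36 high) stands at X 97, Y -91 mm.
- reel_axis (a point): Point on the reel's axis (along board Z) at the top face of its dark steel toothed wheel, 38 mm out from the board. The wheel is 124 mm over its 12 saw teeth (30 degrees apart, 12 mm deep), 10 mm thick (Z 28 to 38 mm), on an empty white reel; a bolt head in its middle stands 3 mm higher.
- handle (a point): Middle of the handle, a round light wood peg 18 mm thick standing along board Z on the wheel's face, 42 mm from the axis, from Z = 38 to 80 mm; this point is at Z = 60 mm. Turning the wheel takes about 0.1 N m (2 to 3 N at the handle); it stays where it is left. The peg can turn within a grasp.
- reel (a joint): Reel angle (rad) about board Z, growing counter-clockwise seen facing the board (forward: the pawl clicks over the teeth); the seated pawl blocks backward turning. 0 = loading position: handle at the index post, 110 deg counter-clockwise from up-slope, a tooth bearing on the seated pawl; neighbouring teeth bear at +-0.524. End stops at -1.0 and 3.0; starts at 1.4 to 2.4.
- pawl_pivot (a point): Point on the pawl's pivot, axis along Z, 69 mm up-slope and 48 mm to the right of the reel axis; this point is at Z = 38 mm.
- pawl_knob (a point): Middle of the pawl's knob, a round light wood peg 14 mm thick along board Z, from Z = 38 to 76 mm; this point at Z = 60 mm. It stands on the elbow of the dark steel pawl. With the pawl seated the knob is 5 mm up-slope and 28 mm left of the pivot, the pawl tip (round, 8 mm thick) 13 mm down-slope and 48 mm left of it.
- pawl (a joint): Pawl angle (rad) about its pivot, growing as the knob swings clockwise (seen facing the board), up-slope and away from the wheel. 0 = fully down in a tooth gap, about 0.25 clears the tooth tips, 2.6 = flipped over against its rest pin on the right. It swings freely and falls by its weight: into the teeth from below about 1.4, onto the rest pin from above about 1.9.
- index_post (a point): Top of the index post, a flat steel block 22 x 8 mm and 34 mm high standing on the board just outside the wheel, 78 mm from the axis, 110 degrees counter-clockwise from up-slope (left, slightly down-slope). In the loading position the handle is on the line from the reel axis to this post.
- guide_bar (a point): Middle of the wire guide bar, a fixed level steel bar 14 mm thick along y, 280 mm long, 300 mm above the table, right over the pawl's swing: a tool pointing straight down at the pawl knob hits it, one tilted along board Z passes in front of it. Its ends bend back, away from the robot, to posts at y = +-140 mm.
- rover: Bystander: small wheeled robot chassis 170 x 146 x 87 mm, origin under its middle.
- multimeter: Bystander: grey hand multimeter lying flat, 175 x 85 x 47 mm, origin under its middle.
- parts_case: Bystander: flat black component case with clear lid, 122 x 92 x 32 mm, origin under its middle.
- screwdriver: Bystander: screwdriver lying on the table.

How it is judged (in metres and radians):
On the way, in this order (a step that is already met when the one before it is completed fails the run):
1. the pawl is flipped over onto its rest pin, clear of the wheel (value of joint pawl above 2.3 rad), for 0.2 s.
2. with the pawl still clear, the wheel is turned back to near the index post (value of joint pawl above 2 rad and value of joint reel below 0.5 rad), for 0.1 s.
At the end, for the whole second after the job is handed in: The pawl is fully down in its tooth gap (joint below 0.08 rad) and the wheel stands still at the loading position, backed against the pawl (joint within 0.05 rad of 0) (value of joint pawl below 0.08 rad and value of joint reel between -0.05 and 0.05 rad and velocity of joint reel between -0.05 and 0.05 rad/s); the robot touches nothing.
It fails at once if the rover was pushed more than 30 mm (distance of rover from where it was at the start of the episode above 0.03 m).
It fails at once if the multimeter was pushed more than 30 mm (distance of multimeter from where it was at the start of the episode above 0.03 m).
It fails at once if the parts case was pushed more than 30 mm (distance of parts_case from where it was at the start of the episode above 0.03 m).
It fails at once if the screwdriver was pushed more than 30 mm (distance of screwdriver from where it was at the start of the episode above 0.03 m).
It also fails if it takes over 69 s, if anything falls off the work surface, if the arm or the gripper's body presses on something with over 40 N, if the wrist force passes 120 N, or if a joint passes its speed limit or range.

### The arm

A 6-joint arm with a two-finger parallel gripper is mounted at the origin on the work surface. World frame = base frame: x ahead of the robot, y to its left, z up, the work surface at z = 0. Lengths are in mm, angles in rad, forces in N, time in s.
With the tool pointing down it reaches from about 425 to 1125 mm from the base axis. Payload 14.9 kg.
Tool frame: the origin (TCP) lies on the centre line of the jaws, within the pads' length; the fingertips stand 22 mm ahead of it and the grasp point (between the pads) lies 3 mm ahead of it; z points along the fingers, y is the line along which they close (so a half turn about z gives the same grasp; the last joint's range is limited). The gripper opens to 91 mm and grips with 3 to 60 N. Pads are 32 mm wide; open, the fingers measure 118 mm over their backs; the gripper's body (76 mm by 178 mm) begins 60 mm behind the grasp point.
Start: joints at [-1.355, 0.379, 1.734, -0, 1.028, -0.033], TCP at [172.364, -678.461, 235.932] pointing down, gripper open.
Joint ranges: [-2.77, 2.77], [-0.74, 2.19], [0, 2.66], [-1.06, 4.2], [0.31, 2.87], [-3.08, 3.08]. Speed limits (rad/s): [1.89, 1.89, 2.39, 3.14, 3.14, 3.14].

### API

Orientations are given as a unit quaternion [x, y, z, w].
In Python, from cell import observe, imaging, ctrl gives the robot as it stands.
- The arm moves only by the tool move_arm, never from a script. Its argument "series" is a list of rows, each an object of numbers: "tx", "ty", "tz": the shift along the tool's x, y, z in cm; "wx", "wy", "wz": the turn, a rotation vector about the tool's x, y, z in degrees. A call has 1 to 20 rows; each row shifts and turns the commanded pose from where the row before left it, along the tool's axes as they then stand; what a row does not reach is not made up. A row lasts 1/10 s, in which the tool goes at most 50 mm and 8.59 degrees, less where a joint would pass 70% of its speed; a pose out of reach is approached as far as the arm can. A call with a gripper value outside its range is refused whole. "hand" is the opening, from 0 (shut) to 1 (fully open), set as the call begins (left out, the last holds). The fingers move at their own pace and stop on an object; "squeeze" is the grip in N (left out, the last holds). Time passes only in rows, so rows that do not move let the fingers close. It gives the time, the measured TCP pose, the force, the opening and the grip force at its end, in the units of the state.
- observe(): the state, without advancing time (a new reading comes with each control period).
- imaging.capture(name): name is "side" or "top"; returns (picture, depth): 384x512x3 uint8, blue, green, red; 384x512 float32, mm along the optical axis (not along the pixel's ray), 0 where there is no reading.
- imaging.camera_params(name): a dict with "vfov" (degrees; the focal length in pixels is half the picture's height over the tangent of half this angle, whatever the lens; pixels are square), "cx", "cy" (the principal point, pixels), "rvec" (rotation vector, rad) and "tvec" (3), from world to camera coordinates, as OpenCV has them. Camera axes: x right, y down, z forward; pixel columns grow to the right and rows downward; lengths in mm; the calibration is good to about 2 mm. A picture is of the moment at which its call begins. camera_params takes no time and is no camera call.
- ctrl.job_done(): hands the job in; it is judged then, once.
The state is a dict: "t": time; "joints": joint angles; "joint_vel": joint speeds; "joint_efforts": joint torques, N m; "tcp_pos": TCP position; "ee_rot": TCP orientation; "ft_force": force on the tool from outside, world axes, zero at the start; "torque": the same for the moment, N m; "finger_gap": finger opening in mm; "finger_force": force on a finger pad.
Only numpy, scipy, OpenCV 4.12 (cv2) and the standard library are available. Lean on these libraries where they do the work, as an engineer would, in place of code of your own. Each camera call takes 0.05 s, during which the arm holds its last target. There are 200 camera calls.

## Working session

There is one attempt and no reset: what is moved stays moved. The work goes in short steps, Python scripts to look and compute and a tool call to move; the robot and the scene stay as the last step left them, time stands still between calls to the robot, and variables do not carry over. Pictures are saved under pics/ and viewed, at most 10 in all, crops included, and the job is handed in when it is done.

Besides the shell and the picture viewer there is one more tool, called after "Emit:" as name([rows], argument=value, ...), one row to a line, values as JSON. move_arm: Moves the arm, as the interface text tells. Its arguments: {"type":"object","properties":{"series":{"type":"array","items":{"type":"object","properties":{"tx":{"type":"number"},"ty":{"type":"number"},"tz":{"type":"number"},"wx":{"type":"number"},"wy":{"type":"number"},"wz":{"type":"number"}}}},"hand":{"type":"number"},"squeeze":{"type":"number"}},"required":["series"]}

```bash
mkdir -p pics; cat > h.py <<'E'
import numpy as np, cv2
from cell import observe, imaging, ctrl
from scipy.spatial.transform import Rotation as R
def cam(n):
    p=imaging.camera_params(n); f=192/np.tan(np.radians(p['vfov']/2))
    return f,p['cx'],p['cy'],cv2.Rodrigues(np.array(p['rvec'],float))[0],np.array(p['tvec'],float)
def cloud(n,d):
    f,cx,cy,Rm,t=cam(n); v,u=np.mgrid[:384,:512]
    P=np.stack([(u-cx)/f*d,(v-cy)/f*d,d],-1)
    return (P-t)@Rm
def proj(n,X):
    f,cx,cy,Rm,t=cam(n); c=np.atleast_2d(X)@Rm.T+t
    return np.c_[c[:,0]/c[:,2]*f+cx,c[:,1]/c[:,2]*f+cy]
E
python3 - <<'E'
from h import *
for n in('side','top'):
    im,d=imaging.capture(n); cv2.imwrite(f'pics/{n}0.png',im); np.savez(f'{n}0.npz',im=im,d=d)
    f,cx,cy,Rm,t=cam(n); print(n,f,cx,cy,-Rm.T@t,Rm[2],(d>0).mean(), imaging.camera_params(n))
s=observe();print(s)
E
```

```text
side 415.20170902616957 256.7504784169334 190.72822908873954 [ 174.09124179  834.63313281 1104.50786304] [ 0.24653571 -0.65939319 -0.71022586] 0.9959767659505209 {'vfov': 49.63408205433181, 'cx': 256.7504784169334, 'cy': 190.72822908873954, 'rvec': array([ 0.49975091, -2.74183806,  1.12918172]), 'tvec': array([ 454.6175474 ,  266.87507529, 1291.88173846])}
top 426.9149041044647 254.501239706987 192.6450982845261 [ 375.12675956    6.22053567 1673.3976588 ] [ 0.09646785 -0.00238228 -0.99533325] 0.9960123697916666 {'vfov': 48.43055338696379, 'cx': 254.501239706987, 'cy': 192.6450982845261, 'rvec': array([ 2.18205056, -2.16430162,  0.10807904]), 'tvec': array([  -2.09069988,  534.80776046, 1629.41547606])}
{'t': 0.1, 'joints': array([-1.35527807e+00,  3.79352352e-01,  1.73469319e+00,  6.51669271e-06,
        1.02849440e+00, -3.33014376e-02]), 'joint_vel': array([-7.63679298e-05, -1.30136960e-03, -4.38524614e-03, -1.61119881e-03,
        2.30426916e-03, -1.03852782e-03]), 'joint_efforts': array([-1.27979460e-03, -7.65033245e+01, -4.35294664e+01,  6.51608943e-02,
        3.98595922e-02, -3.66567372e-05]), 'tcp_pos': array([ 172.30939573, -678.13531089,  235.3709286 ]), 'ee_rot': array([ 9.92271169e-01,  1.24087478e-01, -4.03147848e-05, -4.71933287e-04]), 'ft_force': array([ 0.74181709, -0.01498224,  0.188863  ]), 'torque': array([ 0.00712952, -0.04029169,  0.04736667]), 'finger_force': 0.0, 'finger_gap': 91.10278594941049}
```

View pics/side0.png

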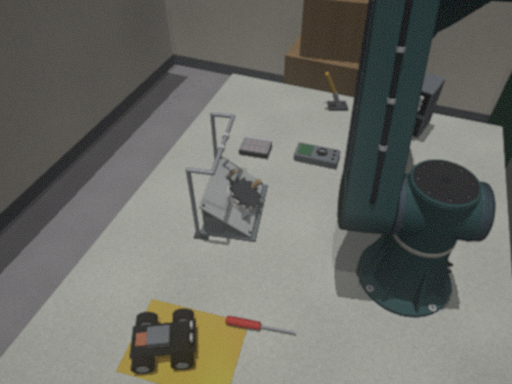

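View pics/top0.png

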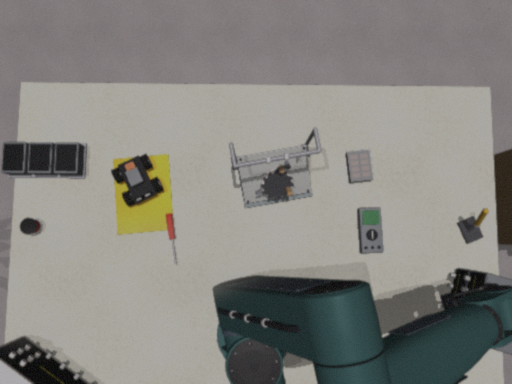

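The side view shows the winder at about (235,190). The top view shows it at about (277,177): dark wheel, wood pegs near (283,168) and (289,188), guide bar along row 158. Next I'll zoom in and measure it.

```bash
python3 - <<'E'
from h import *
out=[]
for n,(a,b,c,e) in dict(top=(215,335,125,215),side=(175,285,100,245)).items():
    z=np.load(f'{n}0.npz'); im,d=z['im'],z['d']; P=cloud(n,d)
    hsv=cv2.cvtColor(im,cv2.COLOR_BGR2HSV)
    sub=np.zeros(d.shape,bool); sub[c:e,a:b]=1
    wood=sub&(hsv[...,1]>85)&(hsv[...,0]<25)&(hsv[...,2]>60)
    dark=sub&(hsv[...,2]<75)&(P[...,2]>50)
    for nm,m in(('wood',wood),('dark',dark)):
        k,l,st,ce=cv2.connectedComponentsWithStats(m.astype(np.uint8))
        for i in range(1,k):
            if st[i,4]>4: print(n,nm,st[i],ce[i].round(1),np.median(P[l==i],0).round(1),P[l==i][:,2].max().round(1))
    if n=='top':
        # board plane ransac
        m=sub&(P[...,2]>15)&(P[...,2]<190)&(hsv[...,2]>90)&(hsv[...,1]<60)
        Q=P[m]; rng=np.random.default_rng(0); best=0
        for _ in range(800):
            q=Q[rng.choice(len(Q),3,False)]; nn=np.cross(q[1]-q[0],q[2]-q[0])
            if np.linalg.norm(nn)<500: continue
            nn/=np.linalg.norm(nn); nn*=np.sign(nn[2])
            if abs(nn[2]-.819)>.08: continue
            r=abs((Q-q[0])@nn)<2.5
            if r.sum()>best: best=r.sum(); br=r
        q=Q[br]; c0=q.mean(0); nn=np.linalg.svd(q-c0)[2][2]; nn*=np.sign(nn[2])
        print('plane',best,c0,nn,'yaw',np.degrees(np.arctan2(-nn[1],-nn[0])),np.degrees(np.arccos(nn[2])))
        rect=cv2.minAreaRect(q[:,:2].astype(np.float32)); print(rect)
    s=5 if n=='top' else 4
    cv2.imwrite(f'pics/{n}z.png',cv2.resize(im[c:e,a:b],None,fx=s,fy=s,interpolation=cv2.INTER_CUBIC))
E
```

```text
top wood [280 167   4   7  20] [281.4 170. ] [602.9 -92.9 168.5] 178.9
top wood [286 187   6   8  32] [288.3 190.8] [ 532.9 -121.   115.1] 129.6
top dark [306 132   8  12  30] [310.  137.2] [ 713.6 -189.9  210.4] 281.0
top dark [262 164  31  36 616] [277.  183.5] [561.2 -81.   99.3] 1673.4
plane 1113 [605.42737362 -70.21972598  85.05634152] [-0.56347179 -0.10227074  0.8197806 ] yaw 10.287258235322119 34.93716269624213
((593.7477416992188, -73.49806213378906), (176.97389221191406, 260.5415344238281), 10.329465866088867)
side dark [228 177  33  31 549] [244.5 192.4] [558.9 -77.1  99.7] 1104.5
side dark [203 211  20  16 140] [211.6 220.4] [624.2  55.   68. ] 112.8
```

View pics/topz.png

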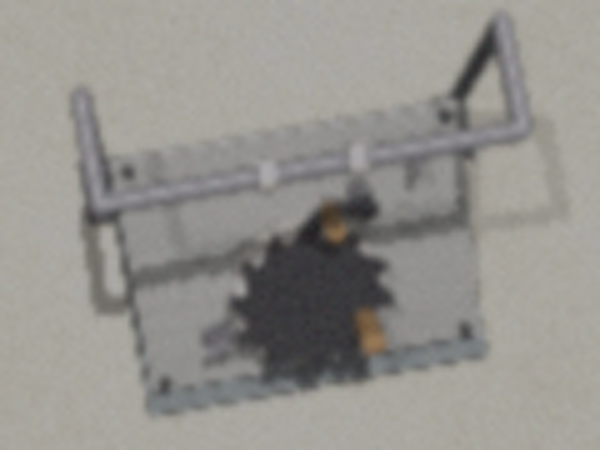

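View pics/sidez.png

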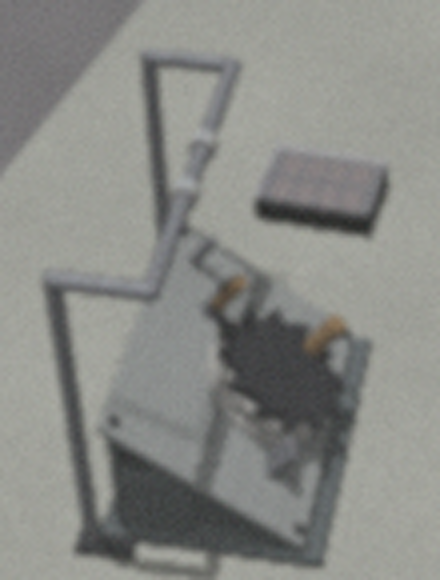

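The zoomed top view shows the wheel centred near (315,305), the knob peg at (333,222) and the handle peg at (370,330). The index post is at about (218,340) and the rest pin at about (412,175). The pawl is seated. Now the frame fit.

```bash
cat >> h.py <<'E'
def frame(yaw):
    a=np.radians(yaw); b=np.radians(35); A=R.from_euler('z',a).as_matrix()
    return A@np.array([[np.cos(b),0,-np.sin(b)],[0,1,0],[np.sin(b),0,np.cos(b)]])
def cast(n,uv,p0,nn):
    f,cx,cy,Rm,t=cam(n); C=-Rm.T@t; uv=np.atleast_2d(uv)
    D=np.c_[(uv[:,0]-cx)/f,(uv[:,1]-cy)/f,np.ones(len(uv))]@Rm
    return C+D*(((p0-C)@nn)/(D@nn))[:,None]
E
python3 - <<'E'
from h import *
B=frame(10.29); c0=np.array([605.43,-70.22,85.06])
nn=B[:,2]; p38=c0+38*nn
K=cv2.getStructuringElement(cv2.MORPH_ELLIPSE,(17,17))
cs=[]
for n,(a,b,c,e) in dict(top=(215,335,125,215),side=(175,285,100,245)).items():
    im=np.load(f'{n}0.npz')['im']; v=cv2.cvtColor(im,cv2.COLOR_BGR2HSV)
    m=np.zeros(v.shape[:2],np.uint8); m[c:e,a:b]=(v[c:e,a:b,2]<80)
    # rectify onto plane via remap of mask: list pixels
    ys,xs=np.nonzero(m); q=(cast(n,np.c_[xs,ys].astype(float),p38,nn)-p38)@B
    # grid
    H=cast(n,np.array([[a,c],[b,c],[b,e],[a,e]],float),p38,nn); H=((H-p38)@B)[:,:2]
    Hm=cv2.getPerspectiveTransform(np.float32([[a,c],[b,c],[b,e],[a,e]]),np.float32((H+200)*2))
    w=cv2.warpPerspective(m*255,Hm,(800,800))>127
    o=cv2.morphologyEx(w.astype(np.uint8),cv2.MORPH_OPEN,cv2.getStructuringElement(cv2.MORPH_ELLIPSE,(81,81)))
    k,l,st,ce=cv2.connectedComponentsWithStats(o)
    for i in range(1,k):
        s=st[i]/2; ctr=ce[i]/2-200; W=p38+B@np.r_[ctr,0]; print(n,s,'axis38',W.round(1)); cs.append((n,W))
# pegs, relative to axis
W=cs[0][1]
for n,uv,Z in(('top',(281.4,170),57),('top',(288.3,190.8),60)):
    p=cast(n,[uv],W+(Z-38)*nn,nn)[0]; q=(p-W)@B; print(uv,p,q,np.hypot(q[0],q[1]),np.degrees(np.arctan2(q[1],q[0])))
E
```

```text
top [  103.    149.5   118.    100.5 16817.5] axis38 [555.  -77.9  95.7]
side [  109.5   151.5   119.    100.  17674. ] axis38 [558.  -77.6  97.9]
side [ 173.   362.   103.5   38.  7134. ] axis38 [571.1 108.2 130.1]
(281.4, 170) [605.33252889 -93.61027237 151.65138103] [ 70.37197367 -24.4722482   19.        ] 74.50574213015311 -19.17540540565209
(288.3, 190.8) [ 535.18653865 -122.44314401  103.38056624] [-18.07006771 -40.3111658   22.        ] 44.1759825589935 -114.14500359124165
```

```bash
cat >> h.py <<'E'
B=frame(10.29); AX=np.array([556.3,-77.8,96.1])
def w(X,Y,Z): return AX+B@np.array([X,Y,Z-38.])
TR=np.c_[B[:,0],-B[:,1],-B[:,2]]
def st():
    s=observe(); return s,np.array(s['tcp_pos']),R.from_quat(s['ee_rot']).as_matrix()
def go(tgt):
    s,p,M=st(); print('t',s['t'],'brd',((p-AX)@B+[0,0,38]).round(1),'F',(B.T@s['ft_force']).round(1),'gap',round(s['finger_gap'],1),
     'move cm',(M.T@(np.array(tgt)-p)/10).round(2),'rot',np.degrees(R.from_matrix(M.T@TR).as_rotvec()).round(1))
E
python3 - <<'E'
from h import *
d=np.load('top0.npz')['d']; P=cloud('top',d)[125:180,215:335].reshape(-1,3)
q=P[(P[:,2]>285)&(P[:,2]<315)]; y=(q-AX)@B[:,1]
for a,b in((-100,-50),(-50,0),(0,50),(50,100)):
    g=q[(y>a)&(y<b)]; print(len(g),np.median((g-AX)@B+[0,0,38],0).round(1),np.median(g[:,2]))
go([420,-150,330]); print(w(40,-20,170))
E
```

```text
67 [175.5 -75.2 172.5] 305.9967141761113
76 [175.8 -27.9 172.8] 306.9468814122878
76 [175.3  25.2 173.2] 306.53961696077783
67 [174.4  75.4 172.1] 306.08871732468015
t 0.1 brd [-317.4 -522.1  430.3] F [ 0.7 -0.1 -0.3] gap 91.1 move cm [ 37.01 -45.1   -9.42] rot [-1.3 35.   3.8]
[ 517.61733573 -105.14979111  227.1711273 ]
```

Emit:
move_arm([
  {"tx":2.3,"ty":-2.8,"tz":-0.6},
  {"tx":2.3,"ty":-2.8,"tz":-0.6},
  {"tx":2.3,"ty":-2.8,"tz":-0.6},
  {"tx":2.3,"ty":-2.8,"tz":-0.6},
  {"tx":2.3,"ty":-2.8,"tz":-0.6},
  {"tx":2.3,"ty":-2.8,"tz":-0.6},
  {"tx":2.3,"ty":-2.8,"tz":-0.6},
  {"tx":2.3,"ty":-2.8,"tz":-0.6},
  {"tx":2.3,"ty":-2.8,"tz":-0.6},
  {"tx":2.3,"ty":-2.8,"tz":-0.6},
  {"tx":2.3,"ty":-2.8,"tz":-0.6},
  {"tx":2.3,"ty":-2.8,"tz":-0.6},
  {"tx":2.3,"ty":-2.8,"tz":-0.6},
  {"tx":2.3,"ty":-2.8,"tz":-0.6},
  {"tx":2.3,"ty":-2.8,"tz":-0.6},
  {"tx":2.3,"ty":-2.8,"tz":-0.6},
], hand=0.5)

```text
invalid input
```

Emit:
move_arm([
  {"wy":7},
  {"wy":7},
  {"wy":7},
  {"wy":7},
  {"wy":7},
  {"wz":3.5},
  {},
  {},
])

```text
invalid input
```

```bash
python3 -c "
from h import *
go(w(60,-22,150))"
```

```text
t 0.1 brd [-317.4 -522.1  430.3] F [ 0.7 -0.1 -0.3] gap 91.1 move cm [ 50.34 -46.64   1.36] rot [-1.3 35.   3.8]
```

Emit:
move_arm([
  {"tx":2.3,"ty":-2.8,"tz":-0.6,"wx":0,"wy":0,"wz":0},
  {"tx":2.3,"ty":-2.8,"tz":-0.6,"wx":0,"wy":0,"wz":0},
  {"tx":2.3,"ty":-2.8,"tz":-0.6,"wx":0,"wy":0,"wz":0},
  {"tx":2.3,"ty":-2.8,"tz":-0.6,"wx":0,"wy":0,"wz":0},
  {"tx":2.3,"ty":-2.8,"tz":-0.6,"wx":0,"wy":0,"wz":0},
  {"tx":2.3,"ty":-2.8,"tz":-0.6,"wx":0,"wy":0,"wz":0},
  {"tx":2.3,"ty":-2.8,"tz":-0.6,"wx":0,"wy":0,"wz":0},
  {"tx":2.3,"ty":-2.8,"tz":-0.6,"wx":0,"wy":0,"wz":0},
], hand=0.5)

```text
t: 0.9
tcp_pos: [295.8, -414.5, 283.9]
ee_rot: [0.992, 0.124, -0.0, -0.0]
ft_force: [1.3, -0.0, 0.4]
finger_gap: 45.7
finger_force: 0.0
```

Emit:
move_arm([
  {"tx":2.3,"ty":-2.8,"tz":-0.6,"wx":0,"wy":0,"wz":0},
  {"tx":2.3,"ty":-2.8,"tz":-0.6,"wx":0,"wy":0,"wz":0},
  {"tx":2.3,"ty":-2.8,"tz":-0.6,"wx":0,"wy":0,"wz":0},
  {"tx":2.3,"ty":-2.8,"tz":-0.6,"wx":0,"wy":0,"wz":0},
  {"tx":2.3,"ty":-2.8,"tz":-0.6,"wx":0,"wy":0,"wz":0},
  {"tx":2.3,"ty":-2.8,"tz":-0.6,"wx":0,"wy":0,"wz":0},
  {"tx":2.3,"ty":-2.8,"tz":-0.6,"wx":0,"wy":0,"wz":0},
  {"tx":0,"ty":0,"tz":0,"wx":0,"wy":7,"wz":0.7},
  {"tx":0,"ty":0,"tz":0,"wx":0,"wy":7,"wz":0.7},
  {"tx":0,"ty":0,"tz":0,"wx":0,"wy":7,"wz":0.7},
  {"tx":0,"ty":0,"tz":0,"wx":0,"wy":7,"wz":0.7},
  {"tx":0,"ty":0,"tz":0,"wx":0,"wy":7,"wz":0.7},
  {"tx":0,"ty":0,"tz":0,"wx":0,"wy":0,"wz":0},
  {"tx":0,"ty":0,"tz":0,"wx":0,"wy":0,"wz":0},
])

```text
t: 2.3
tcp_pos: [402.9, -186.8, 325.8]
ee_rot: [0.95, 0.088, 0.297, -0.037]
ft_force: [0.4, -0.9, 0.1]
finger_gap: 45.4
finger_force: 0.0
```

```bash
python3 -c "
from h import *
go(w(73,-22,125))"
```

```text
t 2.3 brd [ -7.9 -79.8 323.9] F [ 0.2 -0.9 -0.1] gap 45.4 move cm [ 8.15 -5.37 19.98] rot [-1.2  0.2 -0.1]
```

Emit:
move_arm([
  {"tx":1.4,"ty":-0.9,"tz":3.3,"wx":-0.2,"wy":0,"wz":0},
  {"tx":1.4,"ty":-0.9,"tz":3.3,"wx":-0.2,"wy":0,"wz":0},
  {"tx":1.4,"ty":-0.9,"tz":3.3,"wx":-0.2,"wy":0,"wz":0},
  {"tx":1.4,"ty":-0.9,"tz":3.3,"wx":-0.2,"wy":0,"wz":0},
  {"tx":1.3,"ty":-0.9,"tz":3.3,"wx":-0.2,"wy":0,"wz":0},
  {"tx":1.3,"ty":-0.9,"tz":3.4,"wx":-0.2,"wy":0,"wz":0},
  {"tx":0,"ty":0,"tz":0,"wx":0,"wy":0,"wz":0},
  {"tx":0,"ty":0,"tz":0,"wx":0,"wy":0,"wz":0},
])

```text
t: 3.1
tcp_pos: [572.0, -97.3, 210.1]
ee_rot: [0.95, 0.087, 0.298, -0.028]
ft_force: [-0.1, -0.6, 0.1]
finger_gap: 45.5
finger_force: 0.0
```

```bash
python3 - <<'E'
from h import *
go(w(73,-22,69))
ims=[]
for n in('top','side'):
    im,d=imaging.capture(n); c=proj(n,[w(60,-22,60)])[0].astype(int); print(n,c)
    ims.append(cv2.resize(im[c[1]-40:c[1]+40,c[0]-40:c[0]+40],(400,400),interpolation=cv2.INTER_CUBIC))
cv2.imwrite('pics/a1.png',np.hstack(ims))
E
```

```text
t 3.1 brd [ 75.1 -22.  124.5] F [-0.1 -0.6  0.2] gap 45.5 move cm [-0.2   0.02  5.55] rot [-0.2  0.1  0.1]
top [281 172]
side [235 176]
```

View pics/a1.png

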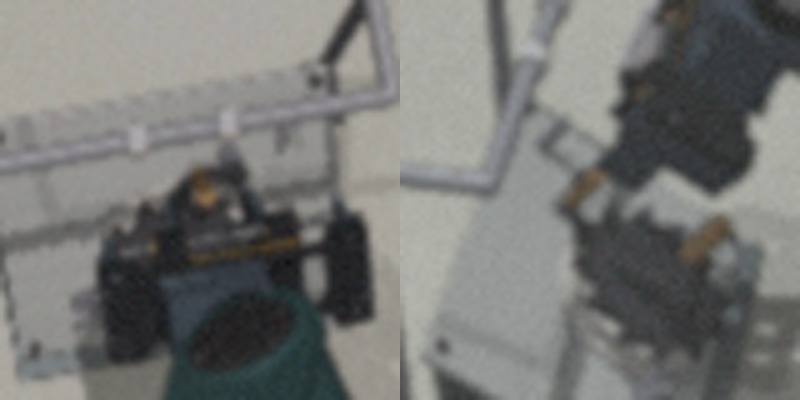

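The pads straddle the knob: it shows at (202,185) in the left half and (583,187) in the right. A quick two-view check of both pegs.

```bash
python3 - <<'E'
from h import *
def tri(a,b):
    L=[]
    for n,uv in(('top',a),('side',b)):
        f,cx,cy,Rm,t=cam(n); L.append(np.array([[f,0,cx],[0,f,cy],[0,0,1]])@np.c_[Rm,t])
    X=cv2.triangulatePoints(L[0],L[1],np.float64(a),np.float64(b)); return ((X[:3]/X[3]).ravel()-AX)@B+[0,0,38]
im=np.load('side0.npz')['im']; h=cv2.cvtColor(im,cv2.COLOR_BGR2HSV)
m=((h[...,0]<25)&(h[...,1]>60)&(h[...,2]>50)).astype(np.uint8); m[:160]=0;m[205:]=0;m[:,:220]=0;m[:,270:]=0
k,l,s,ce=cv2.connectedComponentsWithStats(m); C=[c for i,c in enumerate(ce) if i and s[i,4]>4]; print(C,s[1:])
for uv in [(281.4,170),(288.3,190.8)]:
    for c in C: print(uv,c.round(1),tri(uv,c).round(1))
    print('Z57/60 top',((cast('top',[uv],w(0,0,58),B[:,2])[0]-AX)@B).round(1))
for c in C: print('side Z58',((cast('side',[c],w(0,0,58),B[:,2])[0]-AX)@B).round(1))
E
```

```text
[array([232.0625, 172.375 ]), array([255.58333333, 183.44444444])] [[229 170   7   7  16]
 [251 180  10   8  36]]
(281.4, 170) [232.1 172.4] [ 76.1 -23.   65.7]
(281.4, 170) [255.6 183.4] [ 25.5 -30.4  51.1]
Z57/60 top [ 69.3 -24.3  20. ]
(288.3, 190.8) [232.1 172.4] [ 46.6 -27.8  89.5]
(288.3, 190.8) [255.6 183.4] [-16.3 -39.6  64.5]
Z57/60 top [-20.8 -40.4  20. ]
side Z58 [ 76.  -29.6  20. ]
side Z58 [-18.5 -46.2  20. ]
```

Emit:
move_arm([
  {"tx":0,"ty":0.1,"tz":1.8,"wx":0,"wy":0,"wz":0},
  {"tx":0,"ty":0,"tz":1.9,"wx":0,"wy":0,"wz":0},
  {"tx":0,"ty":0,"tz":1.8,"wx":0,"wy":0,"wz":0},
  {"tx":0,"ty":0,"tz":0,"wx":0,"wy":0,"wz":0},
  {"tx":0,"ty":0,"tz":0,"wx":0,"wy":0,"wz":0},
])

```text
t: 3.7
tcp_pos: [602.1, -94.5, 166.4]
ee_rot: [0.95, 0.085, 0.299, -0.027]
ft_force: [-0.5, -0.3, -0.4]
finger_gap: 45.5
finger_force: 0.0
```

Emit:
move_arm([
  {"tx":0,"ty":0,"tz":0,"wx":0,"wy":0,"wz":0},
  {"tx":0,"ty":0,"tz":0,"wx":0,"wy":0,"wz":0},
  {"tx":0,"ty":0,"tz":0,"wx":0,"wy":0,"wz":0},
  {"tx":0,"ty":0,"tz":0,"wx":0,"wy":0,"wz":0},
  {"tx":0,"ty":0,"tz":0,"wx":0,"wy":0,"wz":0},
  {"tx":0,"ty":0,"tz":0,"wx":0,"wy":0,"wz":0},
  {"tx":0,"ty":0,"tz":0,"wx":0,"wy":0,"wz":0},
  {"tx":0,"ty":0,"tz":0,"wx":0,"wy":0,"wz":0},
], hand=0, squeeze=10)

```text
t: 4.5
tcp_pos: [602.5, -94.3, 165.8]
ee_rot: [0.95, 0.085, 0.299, -0.027]
ft_force: [-4.7, -3.4, 6.1]
finger_gap: 13.8
finger_force: 10.0
```

```bash
python3 -c "
from h import *
go(w(73,-22,69))"
```

```text
t 4.5 brd [ 74.8 -24.5  70.8] F [-0.8 -2.5  8. ] gap 13.8 move cm [-0.18 -0.25  0.18] rot [-0.  0. -0.]
```

Emit:
move_arm([
  {"tx":0.4,"ty":0.12,"tz":0,"wx":0,"wy":0,"wz":0},
  {"tx":0.38,"ty":0.19,"tz":0,"wx":0,"wy":0,"wz":0},
  {"tx":0.35,"ty":0.24,"tz":0,"wx":0,"wy":0,"wz":0},
  {"tx":0.31,"ty":0.28,"tz":0,"wx":0,"wy":0,"wz":0},
  {"tx":0.26,"ty":0.33,"tz":0,"wx":0,"wy":0,"wz":0},
  {"tx":0.21,"ty":0.37,"tz":0,"wx":0,"wy":0,"wz":0},
  {"tx":0,"ty":0,"tz":0,"wx":0,"wy":0,"wz":0},
])

```text
t: 5.2
tcp_pos: [621.8, -105.5, 177.8]
ee_rot: [0.95, 0.086, 0.3, -0.029]
ft_force: [6.9, 9.6, 8.3]
finger_gap: 13.9
finger_force: 10.0
```

```bash
python3 -c "
from h import *
go(w(73,-22,69))"
```

```text
t 5.2 brd [ 95.6 -39.   70.8] F [11.7  8.2  1.9] gap 13.9 move cm [-2.26 -1.7   0.18] rot [-0.2 -0.1 -0. ]
```

Emit:
move_arm([
  {"tx":0.25,"ty":0.3,"tz":0,"wx":0,"wy":0,"wz":0},
  {"tx":0.18,"ty":0.35,"tz":0,"wx":0,"wy":0,"wz":0},
  {"tx":0.08,"ty":0.42,"tz":0,"wx":0,"wy":0,"wz":0},
  {"tx":0.0,"ty":0.42,"tz":0,"wx":0,"wy":0,"wz":0},
  {"tx":-0.08,"ty":0.41,"tz":0,"wx":0,"wy":0,"wz":0},
  {"tx":-0.14,"ty":0.39,"tz":0,"wx":0,"wy":0,"wz":0},
  {"tx":0,"ty":0,"tz":0,"wx":0,"wy":0,"wz":0},
])

```text
t: 5.9
tcp_pos: [627.0, -128.7, 178.1]
ee_rot: [0.95, 0.085, 0.299, -0.028]
ft_force: [2.7, 2.5, 0.9]
finger_gap: 13.9
finger_force: 10.0
```

```bash
python3 -c "
from h import *
go(w(73,-22,69))"
```

```text
t 5.9 brd [ 96.5 -62.7  70.5] F [ 3.  2. -1.] gap 13.9 move cm [-2.36 -4.07  0.16] rot [-0.1  0.  -0.1]
```

Emit:
move_arm([
  {"tx":-0.2,"ty":0.37,"tz":0,"wx":0,"wy":0,"wz":0},
  {"tx":-0.26,"ty":0.33,"tz":0,"wx":0,"wy":0,"wz":0},
  {"tx":-0.29,"ty":0.28,"tz":0,"wx":0,"wy":0,"wz":0},
  {"tx":-0.32,"ty":0.23,"tz":0,"wx":0,"wy":0,"wz":0},
  {"tx":0,"ty":0,"tz":0,"wx":0,"wy":0,"wz":0},
])

```text
t: 6.4
tcp_pos: [620.0, -142.3, 171.6]
ee_rot: [0.95, 0.085, 0.299, -0.028]
ft_force: [1.0, 1.2, 0.2]
finger_gap: 13.7
finger_force: 10.0
```

```bash
python3 -c "
from h import *
go(w(73,-22,69))"
```

```text
t 6.4 brd [ 85.2 -74.9  70.5] F [ 1.1  1.  -0.5] gap 13.7 move cm [-1.23 -5.29  0.16] rot [-0.1  0.1 -0.1]
```

Emit:
move_arm([
  {"tx":-0.34,"ty":0.17,"tz":0,"wx":0,"wy":0,"wz":0},
  {"tx":0,"ty":0,"tz":0,"wx":0,"wy":0,"wz":0},
])

```text
t: 6.6
tcp_pos: [617.8, -144.4, 169.9]
ee_rot: [0.95, 0.085, 0.299, -0.028]
ft_force: [3.2, 1.4, -0.5]
finger_gap: 13.2
finger_force: 10.0
```

Emit:
move_arm([
  {"tx":0,"ty":0,"tz":0,"wx":0,"wy":0,"wz":0},
  {"tx":0,"ty":0,"tz":0,"wx":0,"wy":0,"wz":0},
  {"tx":0,"ty":0,"tz":0,"wx":0,"wy":0,"wz":0},
  {"tx":0,"ty":0,"tz":0,"wx":0,"wy":0,"wz":0},
  {"tx":0,"ty":0,"tz":-1.5,"wx":0,"wy":0,"wz":0},
  {"tx":0,"ty":0,"tz":-2.0,"wx":0,"wy":0,"wz":0},
  {"tx":0,"ty":0,"tz":-2.0,"wx":0,"wy":0,"wz":0},
  {"tx":-1.5,"ty":0,"tz":0,"wx":0,"wy":0,"wz":0},
  {"tx":0,"ty":0,"tz":0,"wx":0,"wy":0,"wz":0},
], hand=0.5)

```text
t: 7.5
tcp_pos: [573.7, -151.9, 206.1]
ee_rot: [0.95, 0.085, 0.299, -0.028]
ft_force: [0.1, 0.3, 0.2]
finger_gap: 45.2
finger_force: 0.0
```

```bash
python3 - <<'E'
from h import *
go(w(-17,-40,125))
ims=[]
for n in('top','side'):
    im,d=imaging.capture(n); c=proj(n,[w(50,-40,60)])[0].astype(int); print(n,c)
    ims.append(cv2.resize(im[c[1]-40:c[1]+40,c[0]-40:c[0]+40],(400,400),interpolation=cv2.INTER_CUBIC))
cv2.imwrite('pics/a2.png',np.hstack(ims))
E
```

```text
t 7.5 brd [ 66.3 -76.  125.8] F [0.3 0.3 0.1] gap 45.2 move cm [-8.33 -3.59  0.1 ] rot [-0.1  0.1 -0.1]
top [286 174]
side [239 174]
```

View pics/a2.png

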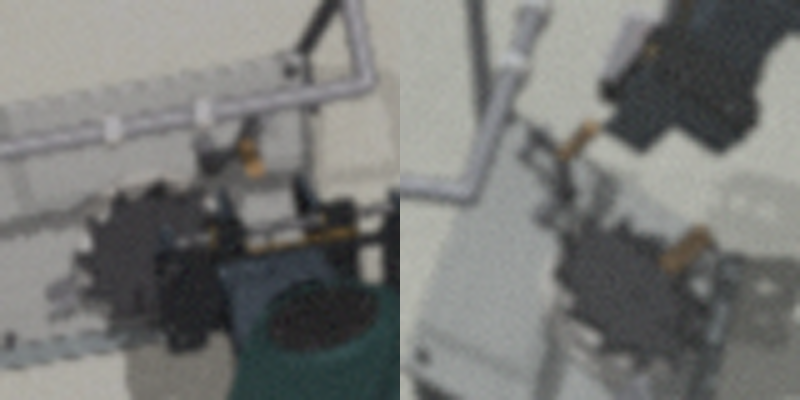

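The pawl now lies flipped to the right on its rest pin (knob at (252,158) left, (578,140) right). The handle is at (685,250) in the right half. Next, grip the handle.

Emit:
move_arm([
  {"tx":-2.8,"ty":-1.2,"tz":0,"wx":0,"wy":0,"wz":0},
  {"tx":-2.8,"ty":-1.2,"tz":0,"wx":0,"wy":0,"wz":0},
  {"tx":-2.7,"ty":-1.2,"tz":0,"wx":0,"wy":0,"wz":0},
  {"tx":0,"ty":0,"tz":1.8,"wx":0,"wy":0,"wz":0},
  {"tx":0,"ty":0,"tz":1.8,"wx":0,"wy":0,"wz":0},
  {"tx":0,"ty":0,"tz":1.8,"wx":0,"wy":0,"wz":0},
  {"tx":0,"ty":0,"tz":0,"wx":0,"wy":0,"wz":0},
  {"tx":0,"ty":0,"tz":0,"wx":0,"wy":0,"wz":0},
])

```text
t: 8.4
tcp_pos: [532.1, -122.8, 114.6]
ee_rot: [0.95, 0.086, 0.299, -0.028]
ft_force: [0.2, -0.4, -0.1]
finger_gap: 45.7
finger_force: 0.0
```

Emit:
move_arm([
  {"tx":0,"ty":0,"tz":0,"wx":0,"wy":0,"wz":0},
  {"tx":0,"ty":0,"tz":0,"wx":0,"wy":0,"wz":0},
  {"tx":0,"ty":0,"tz":0,"wx":0,"wy":0,"wz":0},
  {"tx":0,"ty":0,"tz":0,"wx":0,"wy":0,"wz":0},
  {"tx":0,"ty":0,"tz":0,"wx":0,"wy":0,"wz":0},
  {"tx":0,"ty":0,"tz":0,"wx":0,"wy":0,"wz":0},
], hand=0, squeeze=10)

```text
t: 9.0
tcp_pos: [532.2, -124.8, 115.1]
ee_rot: [0.95, 0.084, 0.299, -0.026]
ft_force: [-3.7, -13.1, 0.7]
finger_gap: 17.6
finger_force: 10.0
```

```bash
python3 -c "
from h import *
go(w(0,0,69))"
```

```text
t 9.0 brd [-15.4 -41.9  72. ] F [ -4.5 -12.2   4. ] gap 17.6 move cm [ 1.53 -4.19  0.29] rot [ 0.2  0.1 -0.1]
```

Emit:
move_arm([
  {"tx":-0.55,"ty":-0.18,"tz":0,"wx":0,"wy":0,"wz":0},
  {"tx":-0.47,"ty":-0.3,"tz":0,"wx":0,"wy":0,"wz":0},
  {"tx":-0.43,"ty":-0.39,"tz":0,"wx":0,"wy":0,"wz":0},
  {"tx":-0.38,"ty":-0.45,"tz":0,"wx":0,"wy":0,"wz":0},
  {"tx":0,"ty":0,"tz":0,"wx":0,"wy":0,"wz":0},
])

```text
t: 9.5
tcp_pos: [513.5, -113.7, 103.7]
ee_rot: [0.95, 0.084, 0.298, -0.026]
ft_force: [-11.6, -11.7, -1.0]
finger_gap: 17.7
finger_force: 10.0
```

```bash
python3 -c "
from h import *
go(w(0,0,69))"
```

```text
t 9.5 brd [-35.4 -27.7  72. ] F [-11.6  -9.5   6.9] gap 17.7 move cm [ 3.54 -2.78  0.29] rot [ 0.1  0.2 -0.1]
```

Emit:
move_arm([
  {"tx":-0.42,"ty":-0.4,"tz":0,"wx":0,"wy":0,"wz":0},
  {"tx":-0.28,"ty":-0.48,"tz":0,"wx":0,"wy":0,"wz":0},
  {"tx":-0.18,"ty":-0.56,"tz":0,"wx":0,"wy":0,"wz":0},
  {"tx":-0.08,"ty":-0.57,"tz":0,"wx":0,"wy":0,"wz":0},
  {"tx":0,"ty":0,"tz":0,"wx":0,"wy":0,"wz":0},
])

```text
t: 10.0
tcp_pos: [502.4, -94.4, 98.3]
ee_rot: [0.95, 0.085, 0.298, -0.027]
ft_force: [-6.6, -3.8, -2.4]
finger_gap: 18.0
finger_force: 10.0
```

```bash
python3 -c "
from h import *
go(w(0,0,69))"
```

```text
t 10.0 brd [-44.5  -6.7  71.9] F [-7.2 -2.6  2.1] gap 18.0 move cm [ 4.45 -0.67  0.28] rot [-0.   0.1 -0.1]
```

Emit:
move_arm([
  {"tx":0.0,"ty":-0.58,"tz":0,"wx":0,"wy":0,"wz":0},
  {"tx":0.07,"ty":-0.58,"tz":0,"wx":0,"wy":0,"wz":0},
  {"tx":0.16,"ty":-0.56,"tz":0,"wx":0,"wy":0,"wz":0},
  {"tx":0.24,"ty":-0.54,"tz":0,"wx":0,"wy":0,"wz":0},
  {"tx":0,"ty":0,"tz":0,"wx":0,"wy":0,"wz":0},
])

```text
t: 10.5
tcp_pos: [501.2, -74.9, 100.1]
ee_rot: [0.949, 0.087, 0.302, -0.032]
ft_force: [-2.1, 0.6, -0.2]
finger_gap: 17.8
finger_force: 10.0
```

```bash
python3 -c "
from h import *
go(w(0,0,69))"
```

```text
t 10.5 brd [-41.7  12.7  72.1] F [-1.7  1.   1. ] gap 17.8 move cm [4.17 1.27 0.32] rot [-0.6 -0.3 -0. ]
```

Emit:
move_arm([
  {"tx":0.25,"ty":-0.53,"tz":0,"wx":0,"wy":0,"wz":0},
  {"tx":0.32,"ty":-0.49,"tz":0,"wx":0,"wy":0,"wz":0},
  {"tx":0.38,"ty":-0.44,"tz":0,"wx":0,"wy":0,"wz":0},
  {"tx":0.44,"ty":-0.38,"tz":0,"wx":0,"wy":0,"wz":0},
  {"tx":0,"ty":0,"tz":0,"wx":0,"wy":0,"wz":0},
  {"tx":0,"ty":0,"tz":0,"wx":0,"wy":0,"wz":0},
])

```text
t: 11.1
tcp_pos: [507.2, -60.2, 106.3]
ee_rot: [0.947, 0.089, 0.307, -0.039]
ft_force: [1.5, -0.7, -1.4]
finger_gap: 17.9
finger_force: 10.0
```

```bash
python3 -c "
from h import *
go(w(0,0,69))"
```

```text
t 11.1 brd [-31.1  26.1  72.3] F [ 0.3 -1.  -1.9] gap 17.9 move cm [3.11 2.62 0.32] rot [-1.4 -1.  -0. ]
```

```bash
python3 -c "
from h import *
print(observe()['joints'].round(3))"
```

```text
[-0.308  0.223  2.416  1.755  0.307 -0.601]
```

Joint 5 is on its lower limit (0.31). Tilting the tool further within the pad plane about the handle frees it.

Emit:
move_arm([
  {"tx":0,"ty":0,"tz":0,"wx":0,"wy":4,"wz":0},
  {"tx":0,"ty":0,"tz":0,"wx":0,"wy":4,"wz":0},
  {"tx":0,"ty":0,"tz":0,"wx":0,"wy":4,"wz":0},
  {"tx":0,"ty":0,"tz":0,"wx":0,"wy":0,"wz":0},
])

```text
t: 11.5
tcp_pos: [506.7, -60.2, 105.8]
ee_rot: [0.911, 0.083, 0.401, -0.049]
ft_force: [-8.7, -2.2, 12.0]
finger_gap: 17.9
finger_force: 10.1
```

```bash
python3 -c "
from h import *
go(w(0,0,72)); s=observe(); print(s['joints'].round(3)); TCP=w
import numpy as np
_,p,M=st(); 
g=p+3*M[:,2]; print('grasp brd',((g-AX)@B+[0,0,38]).round(1)); print('tool in board',(M.T@B).round(3))"
```

```text
t 11.5 brd [-31.8  26.2  72.2] F [-0.4 -0.6 15. ] gap 17.9 move cm [3.12 2.61 0.65] rot [ -1.5 -12.6  -0.3]
[-0.36   0.282  2.474  2.248  0.54  -1.133]
grasp brd [-31.2  26.2  69.2]
tool in board [[ 0.976 -0.008  0.219]
 [-0.002 -1.    -0.026]
 [ 0.219  0.025 -0.975]]
```

Emit:
move_arm([
  {"tx":0.3,"ty":-0.28,"tz":0,"wx":0,"wy":0,"wz":0},
  {"tx":0.34,"ty":-0.24,"tz":0.06,"wx":0,"wy":0,"wz":0},
  {"tx":0.36,"ty":-0.2,"tz":0.07,"wx":0,"wy":0,"wz":0},
  {"tx":0,"ty":0,"tz":0,"wx":0,"wy":0,"wz":0},
  {"tx":0,"ty":0,"tz":0,"wx":0,"wy":0,"wz":0},
])

```text
t: 12.0
tcp_pos: [513.4, -51.6, 112.9]
ee_rot: [0.911, 0.084, 0.4, -0.049]
ft_force: [4.7, -3.5, -4.9]
finger_gap: 17.7
finger_force: 10.0
```

```bash
cat >> h.py <<'E'
def g():
    go(w(0,0,72)); _,p,M=st(); print('grasp',((p+3*M[:,2]-AX)@B+[0,0,38]).round(1), observe()['joints'].round(2))
E
python3 -c "
from h import *
g()"
```

```text
t 12.0 brd [-21.1  33.4  73.2] F [ 0.5 -4.3 -6.3] gap 17.7 move cm [2.06 3.34 0.5 ] rot [ -1.5 -12.5  -0.2]
grasp [-20.5  33.5  70.3] [-0.33  0.26  2.47  2.25  0.51 -1.11]
```

Emit:
move_arm([
  {"tx":0,"ty":0,"tz":0,"wx":0,"wy":0,"wz":0},
  {"tx":0,"ty":0,"tz":0,"wx":0,"wy":0,"wz":0},
  {"tx":0,"ty":0,"tz":0,"wx":0,"wy":0,"wz":0},
  {"tx":0,"ty":0,"tz":-1.5,"wx":0,"wy":0,"wz":0},
  {"tx":0,"ty":0,"tz":-2.0,"wx":0,"wy":0,"wz":0},
  {"tx":0,"ty":0,"tz":-2.0,"wx":0,"wy":0,"wz":0},
  {"tx":2.2,"ty":2.8,"tz":0.4,"wx":0,"wy":0,"wz":0},
  {"tx":2.2,"ty":2.8,"tz":0.5,"wx":0,"wy":0,"wz":0},
  {"tx":2.2,"ty":2.7,"tz":0.5,"wx":0,"wy":0,"wz":0},
  {"tx":2.2,"ty":2.7,"tz":0.5,"wx":0,"wy":0,"wz":0},
  {"tx":0,"ty":0,"tz":0,"wx":-0.8,"wy":-6,"wz":0},
  {"tx":0,"ty":0,"tz":0,"wx":-0.7,"wy":-6,"wz":0},
  {"tx":0,"ty":0,"tz":0,"wx":0,"wy":0,"wz":0},
], hand=0.5)

```text
t: 13.3
tcp_pos: [567.1, -153.0, 199.3]
ee_rot: [0.94, 0.086, 0.328, -0.038]
ft_force: [0.1, 0.3, 0.9]
finger_gap: 45.5
finger_force: 0.0
```

```bash
python3 - <<'E'
from h import *
g()
ims=[];C=[]
for n in('top','side'):
    im,d=imaging.capture(n); c=proj(n,[w(45,-20,60)])[0].astype(int)
    ims.append(cv2.resize(im[c[1]-40:c[1]+40,c[0]-40:c[0]+40],(400,400),interpolation=cv2.INTER_CUBIC))
    hs=cv2.cvtColor(im,cv2.COLOR_BGR2HSV); m=np.zeros(im.shape[:2],np.uint8)
    m[c[1]-40:c[1]+40,c[0]-40:c[0]+40]=((hs[...,0]<25)&(hs[...,1]>60)&(hs[...,2]>50))[c[1]-40:c[1]+40,c[0]-40:c[0]+40]
    k,l,s,ce=cv2.connectedComponentsWithStats(m)
    for i in range(1,k):
        if s[i,4]>5: print(n,s[i],ce[i].round(1),'crop',((ce[i]-c+40)*5).round(),((cast(n,[ce[i]],w(0,0,58),B[:,2])[0]-AX)@B).round(1))
cv2.imwrite('pics/a3.png',np.hstack(ims))
E
```

```text
t 13.3 brd [ 56.9 -75.9 124.1] F [0.6 0.2 0.6] gap 45.5 move cm [-6.03 -7.49  4.97] rot [-0.9 -3.6 -0.1]
grasp [ 57.1 -75.8 121.1] [-0.47  0.14  2.26  1.15  0.44 -0.08]
top [294 162   5   8  25] [295.8 165.4] crop [274. 147.] [ 78.  -77.6  20. ]
top [305 183  13   4  33] [311.6 184.5] crop [353. 242.] [ -11. -129.   20.]
top [266 190   6   9  44] [268.4 193.9] crop [137. 290.] [-19.5  34.3  20. ]
side [231 159   7   7  14] [234.1 161.8] crop [176. 119.] [ 80.9 -80.4  20. ]
side [246 194  11  10  55] [251.3 198.3] crop [261. 302.] [-17.   27.1  20. ]
```

View pics/a3.png

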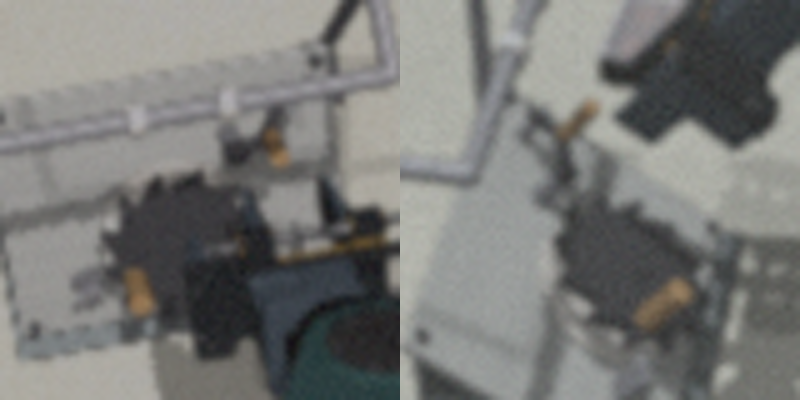

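The handle peg stands next to the index post (left half, (137,290)) and the knob is at the rest pin, about board (79,-78). Now to regrip the knob.

Emit:
move_arm([
  {"tx":1.2,"ty":0.1,"tz":0,"wx":-0.9,"wy":-3.6,"wz":0},
  {"tx":1.1,"ty":0.1,"tz":0,"wx":0,"wy":0,"wz":0},
  {"tx":0,"ty":0,"tz":1.8,"wx":0,"wy":0,"wz":0},
  {"tx":0,"ty":0,"tz":1.8,"wx":0,"wy":0,"wz":0},
  {"tx":0,"ty":0,"tz":1.8,"wx":0,"wy":0,"wz":0},
  {"tx":0,"ty":0,"tz":0,"wx":0,"wy":0,"wz":0},
  {"tx":0,"ty":0,"tz":0,"wx":0,"wy":0,"wz":0},
])

```text
t: 14.1
tcp_pos: [613.4, -145.4, 166.5]
ee_rot: [0.949, 0.084, 0.302, -0.031]
ft_force: [0.2, 0.2, -0.8]
finger_gap: 45.6
finger_force: 0.0
```

Emit:
move_arm([
  {"tx":0,"ty":0,"tz":0,"wx":0,"wy":0,"wz":0},
  {"tx":0,"ty":0,"tz":0,"wx":0,"wy":0,"wz":0},
  {"tx":0,"ty":0,"tz":0,"wx":0,"wy":0,"wz":0},
  {"tx":0,"ty":0,"tz":0,"wx":0,"wy":0,"wz":0},
  {"tx":0,"ty":0,"tz":0,"wx":0,"wy":0,"wz":0},
  {"tx":0,"ty":0,"tz":0,"wx":0,"wy":0,"wz":0},
], hand=0, squeeze=10)

```text
t: 14.7
tcp_pos: [614.9, -146.8, 168.0]
ee_rot: [0.949, 0.084, 0.303, -0.029]
ft_force: [1.7, -6.9, 1.8]
finger_gap: 13.8
finger_force: 10.0
```

```bash
python3 -c "
from h import *
g()"
```

```text
t 14.7 brd [ 78.4 -78.4  70.9] F [ 1.4 -7.1  1.2] gap 13.8 move cm [-7.86 -7.81 -0.17] rot [-0.1 -0.5 -0.2]
grasp [ 78.4 -78.4  67.9] [-0.4   0.25  2.17  1.08  0.37  0.04]
```

Emit:
move_arm([
  {"tx":0.39,"ty":-0.12,"tz":0,"wx":0,"wy":0,"wz":0},
  {"tx":0.34,"ty":-0.24,"tz":0,"wx":0,"wy":0,"wz":0},
  {"tx":0.32,"ty":-0.28,"tz":0,"wx":0,"wy":0,"wz":0},
  {"tx":0.26,"ty":-0.33,"tz":0,"wx":0,"wy":0,"wz":0},
  {"tx":0.22,"ty":-0.36,"tz":0,"wx":0,"wy":0,"wz":0},
  {"tx":0.15,"ty":-0.39,"tz":0,"wx":0,"wy":0,"wz":0},
  {"tx":0,"ty":0,"tz":0,"wx":0,"wy":0,"wz":0},
])

```text
t: 15.4
tcp_pos: [626.4, -127.1, 178.8]
ee_rot: [0.948, 0.084, 0.304, -0.029]
ft_force: [6.6, -2.6, 3.0]
finger_gap: 14.1
finger_force: 10.0
```

```bash
python3 -c "
from h import *
g()"
```

```text
t 15.4 brd [ 96.7 -61.1  71.3] F [ 6.7 -3.7 -1.1] gap 14.1 move cm [-9.69 -6.08 -0.16] rot [-0.1 -0.6 -0.2]
grasp [ 96.7 -61.1  68.3] [-0.35  0.24  2.16  1.03  0.35  0.13]
```

Emit:
move_arm([
  {"tx":0.13,"ty":-0.43,"tz":0,"wx":0,"wy":1,"wz":0},
  {"tx":0.06,"ty":-0.44,"tz":0,"wx":0,"wy":1,"wz":0},
  {"tx":-0.03,"ty":-0.44,"tz":0,"wx":0,"wy":1,"wz":0},
  {"tx":-0.1,"ty":-0.43,"tz":0,"wx":0,"wy":1,"wz":0},
  {"tx":-0.15,"ty":-0.39,"tz":0,"wx":0,"wy":0,"wz":0},
  {"tx":-0.21,"ty":-0.36,"tz":0,"wx":0,"wy":0,"wz":0},
  {"tx":0,"ty":0,"tz":0,"wx":0,"wy":0,"wz":0},
])

```text
t: 16.1
tcp_pos: [618.1, -102.3, 175.6]
ee_rot: [0.938, 0.083, 0.336, -0.033]
ft_force: [-2.3, -2.1, 5.3]
finger_gap: 13.5
finger_force: 10.0
```

```bash
python3 -c "
from h import *
g()"
```

```text
t 16.1 brd [ 91.8 -35.1  70.8] F [ 0.9 -1.7  5.9] gap 13.5 move cm [-9.16 -3.48 -0.82] rot [-0.2 -4.4 -0.2]
grasp [ 92.  -35.1  67.8] [-0.32  0.23  2.21  1.34  0.32 -0.15]
```

Emit:
move_arm([
  {"tx":0,"ty":0,"tz":0,"wx":0,"wy":3,"wz":0},
  {"tx":0,"ty":0,"tz":0,"wx":0,"wy":3,"wz":0},
  {"tx":-0.27,"ty":-0.32,"tz":-0.05,"wx":0,"wy":0,"wz":0},
  {"tx":-0.3,"ty":-0.28,"tz":-0.05,"wx":0,"wy":0,"wz":0},
  {"tx":-0.33,"ty":-0.22,"tz":-0.05,"wx":0,"wy":0,"wz":0},
  {"tx":-0.34,"ty":-0.15,"tz":-0.05,"wx":0,"wy":0,"wz":0},
  {"tx":0,"ty":0,"tz":0,"wx":0,"wy":0,"wz":0},
])

```text
t: 16.8
tcp_pos: [605.9, -94.3, 167.7]
ee_rot: [0.919, 0.081, 0.384, -0.037]
ft_force: [-2.9, -2.1, 5.7]
finger_gap: 13.7
finger_force: 10.0
```

```bash
python3 -c "
from h import *
g()"
```

```text
t 16.8 brd [ 78.7 -25.1  70.3] F [ 0.7 -1.6  6.5] gap 13.7 move cm [-7.72 -2.48 -1.57] rot [ -0.2 -10.4  -0.2]
grasp [ 79.2 -25.1  67.4] [-0.34  0.24  2.28  1.81  0.37 -0.63]
```

Emit:
move_arm([
  {"tx":0,"ty":0,"tz":0,"wx":0,"wy":0,"wz":0},
  {"tx":0,"ty":0,"tz":0,"wx":0,"wy":0,"wz":0},
  {"tx":0,"ty":0,"tz":0,"wx":0,"wy":0,"wz":0},
  {"tx":0,"ty":0,"tz":0,"wx":0,"wy":0,"wz":0},
  {"tx":0,"ty":0,"tz":-1.5,"wx":0,"wy":0,"wz":0},
  {"tx":0,"ty":0,"tz":-2.0,"wx":0,"wy":0,"wz":0},
  {"tx":0,"ty":0,"tz":-2.0,"wx":0,"wy":0,"wz":0},
  {"tx":-2.6,"ty":-2.0,"tz":-0.5,"wx":0,"wy":0,"wz":0},
  {"tx":-2.6,"ty":-2.0,"tz":-0.5,"wx":0,"wy":0,"wz":0},
  {"tx":-2.6,"ty":-1.9,"tz":-0.4,"wx":0,"wy":0,"wz":0},
  {"tx":0,"ty":0,"tz":0,"wx":0,"wy":0,"wz":0},
  {"tx":0,"ty":0,"tz":0,"wx":0,"wy":0,"wz":0},
], hand=0.5)

```text
t: 18.0
tcp_pos: [493.5, -54.7, 160.9]
ee_rot: [0.919, 0.081, 0.384, -0.037]
ft_force: [0.0, 0.4, 0.1]
finger_gap: 45.6
finger_force: 0.0
```

```bash
python3 - <<'E'
from h import *
g(); go(w(-21,33.5,73))
ims=[]
for n in('top','side'):
    im,d=imaging.capture(n); c=proj(n,[w(45,-20,60)])[0].astype(int)
    ims.append(cv2.resize(im[c[1]-40:c[1]+40,c[0]-40:c[0]+40],(400,400),interpolation=cv2.INTER_CUBIC))
cv2.imwrite('pics/a4.png',np.hstack(ims))
E
```

```text
t 18.0 brd [-10.1  33.9 124.2] F [ 0.1  0.4 -0. ] gap 45.6 move cm [0.07 3.41 5.3 ] rot [ -0.3 -10.4  -0.2]
grasp [ -9.5  33.9 121.2] [-0.34  0.08  2.5   1.97  0.39 -0.8 ]
t 18.0 brd [-10.1  33.9 124.2] F [ 0.1  0.4 -0. ] gap 45.6 move cm [-2.    0.07  4.84] rot [ -0.3 -10.4  -0.2]
```

View pics/a4.png

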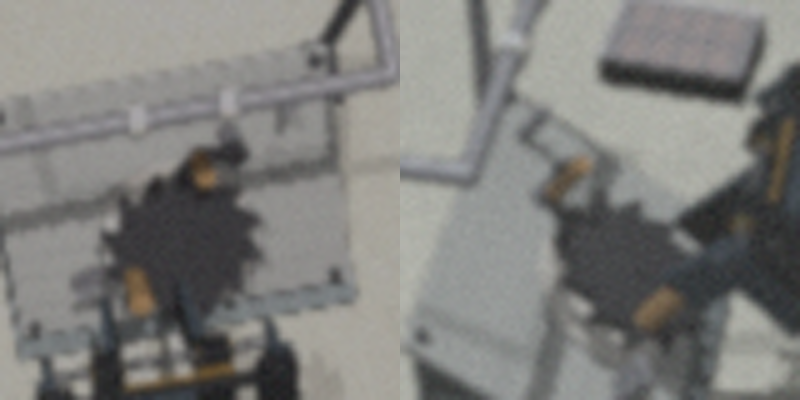

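The pawl is back in the teeth (knob at (204,170) left), and the handle is at (140,290) next to the fingers. Next, grip the handle and turn it back snug.

Emit:
move_arm([
  {"tx":-0.9,"ty":0.1,"tz":0,"wx":0,"wy":1.5,"wz":0},
  {"tx":-0.9,"ty":0,"tz":0,"wx":0,"wy":1.5,"wz":0},
  {"tx":0,"ty":0,"tz":1.6,"wx":0,"wy":0,"wz":0},
  {"tx":0,"ty":0,"tz":1.7,"wx":0,"wy":0,"wz":0},
  {"tx":0,"ty":0,"tz":1.6,"wx":0,"wy":0,"wz":0},
  {"tx":0,"ty":0,"tz":0,"wx":0,"wy":0,"wz":0},
  {"tx":0,"ty":0,"tz":0,"wx":0,"wy":0,"wz":0},
])

```text
t: 18.8
tcp_pos: [517.7, -51.4, 115.6]
ee_rot: [0.909, 0.081, 0.408, -0.039]
ft_force: [0.3, -0.2, 0.5]
finger_gap: 45.7
finger_force: 0.0
```

Emit:
move_arm([
  {"tx":0,"ty":0,"tz":0,"wx":0,"wy":0,"wz":0},
  {"tx":0,"ty":0,"tz":0,"wx":0,"wy":0,"wz":0},
  {"tx":0,"ty":0,"tz":0,"wx":0,"wy":0,"wz":0},
  {"tx":0,"ty":0,"tz":0,"wx":0,"wy":0,"wz":0},
  {"tx":0,"ty":0,"tz":0,"wx":0,"wy":0,"wz":0},
  {"tx":0,"ty":0,"tz":0,"wx":0,"wy":0,"wz":0},
], hand=0, squeeze=15)

```text
t: 19.4
tcp_pos: [517.1, -51.0, 115.6]
ee_rot: [0.908, 0.081, 0.408, -0.039]
ft_force: [-5.5, 3.0, 6.9]
finger_gap: 17.6
finger_force: 15.0
```

```bash
python3 -c "
from h import *
g()"
```

```text
t 19.4 brd [-16.5  33.4  73.3] F [0.  4.  8.5] gap 17.6 move cm [1.59 3.33 0.5 ] rot [ -0.3 -13.4  -0.2]
grasp [-15.8  33.4  70.4] [-0.32  0.26  2.47  2.33  0.52 -1.17]
```

Emit:
move_arm([
  {"tx":0.18,"ty":-0.1,"tz":0.04,"wx":0,"wy":0,"wz":0},
  {"tx":0.18,"ty":-0.09,"tz":0.04,"wx":0,"wy":0,"wz":0},
  {"tx":0,"ty":0,"tz":0,"wx":0,"wy":0,"wz":0},
  {"tx":0,"ty":0,"tz":0,"wx":0,"wy":0,"wz":0},
])

```text
t: 19.8
tcp_pos: [519.4, -49.3, 117.3]
ee_rot: [0.909, 0.08, 0.407, -0.039]
ft_force: [-6.1, -4.6, 3.1]
finger_gap: 17.7
finger_force: 15.0
```

```bash
python3 -c "
from h import *
g()"
```

```text
t 19.8 brd [-13.4  34.6  73.3] F [-3.8 -3.5  6.4] gap 17.7 move cm [1.3  3.46 0.43] rot [ -0.2 -13.3  -0.3]
grasp [-12.7  34.6  70.4] [-0.31  0.26  2.47  2.33  0.51 -1.16]
```

Emit:
move_arm([
  {"tx":0.18,"ty":-0.08,"tz":0.04,"wx":0,"wy":0,"wz":0},
  {"tx":0,"ty":0,"tz":0,"wx":0,"wy":0,"wz":0},
  {"tx":0,"ty":0,"tz":0,"wx":0,"wy":0,"wz":0},
])

```text
t: 20.1
tcp_pos: [519.8, -48.9, 117.6]
ee_rot: [0.91, 0.079, 0.406, -0.038]
ft_force: [-12.2, -15.6, 0.3]
finger_gap: 17.5
finger_force: 15.0
```

```bash
python3 -c "
from h import *
g()"
```

```text
t 20.1 brd [-12.8  35.   73.2] F [-11.9 -13.2   8.7] gap 17.5 move cm [1.25 3.49 0.41] rot [ -0.1 -13.1  -0.4]
grasp [-12.1  35.   70.3] [-0.3   0.26  2.47  2.33  0.5  -1.16]
```

The tangential force rose sharply with almost no motion, so the tooth is on the pawl. Release, back off and check.

Emit:
move_arm([
  {"tx":0,"ty":0,"tz":0,"wx":0,"wy":0,"wz":0},
  {"tx":0,"ty":0,"tz":0,"wx":0,"wy":0,"wz":0},
  {"tx":0,"ty":0,"tz":0,"wx":0,"wy":0,"wz":0},
  {"tx":0,"ty":0,"tz":0,"wx":0,"wy":0,"wz":0},
  {"tx":0,"ty":0,"tz":-1.5,"wx":0,"wy":0,"wz":0},
  {"tx":0,"ty":0,"tz":-2.5,"wx":0,"wy":0,"wz":0},
  {"tx":0,"ty":0,"tz":-3.5,"wx":0,"wy":0,"wz":0},
  {"tx":0,"ty":0,"tz":-3.5,"wx":0,"wy":0,"wz":0},
  {"tx":0,"ty":0,"tz":-3.5,"wx":0,"wy":0,"wz":0},
  {"tx":0,"ty":0,"tz":0,"wx":0,"wy":0,"wz":0},
  {"tx":0,"ty":0,"tz":0,"wx":0,"wy":0,"wz":0},
], hand=0.5)

```text
t: 21.2
tcp_pos: [417.7, -67.7, 214.2]
ee_rot: [0.908, 0.08, 0.41, -0.039]
ft_force: [-0.1, -0.0, -0.5]
finger_gap: 45.5
finger_force: 0.0
```

```bash
python3 - <<'E'
from h import *
g()
ims=[]
for n in('top','side'):
    im,d=imaging.capture(n); c=proj(n,[w(30,-5,50)])[0].astype(int)
    ims.append(cv2.resize(im[c[1]-32:c[1]+32,c[0]-32:c[0]+32],(400,400),interpolation=cv2.INTER_CUBIC))
    hs=cv2.cvtColor(im,cv2.COLOR_BGR2HSV); m=np.zeros(im.shape[:2],np.uint8); sl=np.s_[c[1]-32:c[1]+32,c[0]-32:c[0]+32]
    m[sl]=((hs[...,0]<25)&(hs[...,1]>60)&(hs[...,2]>50))[sl]
    k,l,s,ce=cv2.connectedComponentsWithStats(m)
    for i in range(1,k):
        if s[i,4]>5: print(n,s[i],ce[i].round(1),((cast(n,[ce[i]],w(0,0,58),B[:,2])[0]-AX)@B).round(1))
    print('expected handle/knob px',proj(n,[w(-14,36,58),w(74,-23,57)]).round(1).tolist())
cv2.imwrite('pics/a5.png',np.hstack(ims))
E
```

```text
t 21.2 brd [-42.5  34.7 211.9] F [-0.4 -0.  -0.4] gap 45.5 move cm [ 0.85  3.5  14.59] rot [ -0.2 -13.6  -0.2]
grasp [-41.8  34.7 208.9] [-0.5  -0.21  2.63  1.57  0.49 -0.48]
top [279 167   5   7  28] [281.1 169.9] [ 70.1 -23.1  20. ]
top [265 189   7   9  44] [268.  193.2] [-16.3  35.4  20. ]
expected handle/knob px [[267.8, 192.7], [280.9, 168.8]]
side [229 170   8   7  17] [232.9 172.4] [ 73.2 -31.6  20. ]
side [246 194  11   9  54] [251.  197.9] [-15.7  26.4  20. ]
expected handle/knob px [[250.0, 199.7], [232.0, 174.2]]
```

View pics/a5.png

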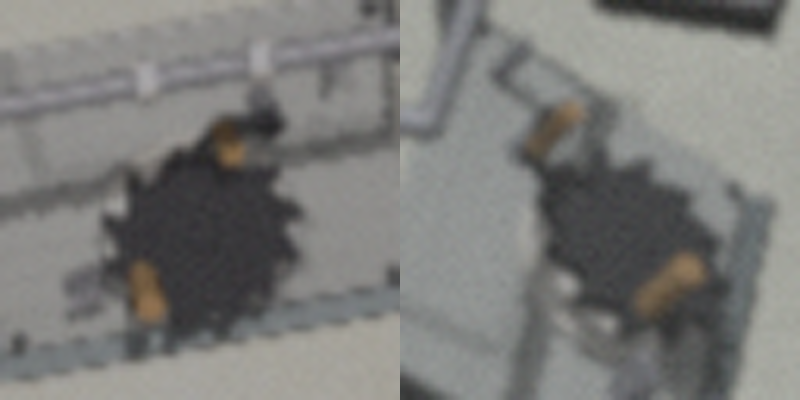

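The final picture shows the handle peg beside the index post ((147,290) left half) and the pawl down in the teeth ((230,145)). The gripper is well clear, and the handle's angle works out to about 110–112°. Handing in.

```bash
python3 -c "
from h import *
print(ctrl.job_done())"
```

```text
the job is handed in; nothing more can be done
None
```

I flipped the pawl onto its rest pin, turned the wheel back until the handle reached the index post, put the pawl back in the teeth and backed the wheel against it. I handed the job in at about 21 s of the 69 s; no verdict came back, and the final reel angle (0 to 0.03 rad) and full pawl seating are my estimates from the stop force and the last pictures.

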